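Close the sander's guard and dial in the fitted roller

TASK

Get the bench-top sander ready to run: first slide the clear guard fully home over the roller bay until it snaps shut, and only then turn the black selector knob clockwise, click by click, to the mark that has the same colour as the sanding roller fitted in the bay, so that it rests in that click. Leave the rollers and the other things on the bench where they are, let go of everything and leave the guard shut.

Things in the scene. Friction and masses are not known exactly. Their poses are not given: they have to be found in the camera images.
- machine: White bench sander, fixed. Origin on the bench under its middle; x away from the operator (robot), y to the operator's left, z up. x +-100 mm. Right to left: console (y -225 to -60) whose top is a panel rising 20 degrees to the back (75 mm high in front, 148 behind); roller bay (y -45 to 85); parking deck (y 85 to 225, 90 high). Rails along y at x +-83, 102 high. Motor behind: x to 188, 93 high.
- bay (a point): Centre of the bay's floor (machine 0, 20, 14 mm), where the fitted sanding roller stands. The bay is 110 mm in x, 130 mm in y, 76 mm deep, open on top until the guard covers it.
- guard (a joint): Clear guard plate (148 x 140 x 5 mm, yellow leading edge) sliding in the rails: m moved from fully open (0, on the deck at the left) towards machine -y, to fully closed over the bay (0.135, firm stop). Friction is a few N; a spring catch between 0.125 and 0.130 takes about 5 N to pass, then pulls the guard to the stop; short of that it is not shut.
- guard_grip (a point): Point in the guard's black upright fin, which is 12 mm thick along machine y (the sliding direction), 60 mm long along machine x, 30 mm tall; the point is centred in it, 11 mm below its top, 19 mm above the plate. At guard = 0 it is at machine (0, 185, 114.5) mm. Its axes are the machine's.
- selector (a joint): Knob angle, rad, growing clockwise as seen facing the panel. Nine spring clicks every 0.6 rad from 0 (thick black off mark) to 4.8, end stops just beyond. Let go, it snaps into the nearest click. Marks: blue 3.0, orange 3.6, green 4.2. Leaving a click takes about 0.1 N m, and soft fingers give way a little: grip firmly (30 N or more). One grasp cannot turn it all the way.
- selector_grip (a point): Point on the knob's axis in its black bar grip, 32 mm out from the panel, 10 mm below the bar's top. Bar 50 mm long, 14 mm thick, from 12 to 42 mm out from the panel, on a round skirt 52 mm across, 12 mm high. Its axes turn with the knob: x along the bar to the pointer end (white line), z out of the panel along the knob's axis.
- dial_centre (a point): Centre of the dial on the panel's surface, on the knob's axis (machine 0, -142.5, 111 mm). Axes fixed to the panel: x up the slope, y to the operator's left, z out of the panel. At selector = q the pointer lies at angle 2.4 - q from x towards y.
- mark_blue (a point): Blue dot on the panel, 20 mm across, 46 mm from the dial centre: the setting for the blue roller (selector 3.0).
- mark_orange (a point): Orange dot, the same: the setting for the orange roller (selector 3.6).
- mark_green (a point): Green dot, the same: the setting for the green roller (selector 4.2).
- rack: Wooden board 90 x 160 x 14 mm at the right of the bench with the two spare rollers standing on it. Fixed. Origin under its centre.
- insole: White insole blank lying flat, 215 x 80 x 9 mm, loose. Origin under its middle.
- screwdriver: Screwdriver with a blue handle, 150 mm long, lying. Loose.
- glue_can: Can with a yellow label, 80 mm across, 110 mm high, loose.
- cup: Blue plastic cup, 84 mm across, 95 mm high, loose.
- belt: Brown abrasive sleeve standing on its edge, 90 mm across, 50 mm high, loose.
- pliers: Pliers with black handles, 170 mm long, lying. Loose.
- roller_blue: Blue sanding roller standing upright, 46 mm across, 50 mm high, with a steel stub on top (62 mm in all), loose. One of the three rollers stands in the machine's bay (fitted), the other two on the rack. Origin under its centre.
- roller_orange: Orange sanding roller standing upright, 46 mm across, 50 mm high, with a steel stub on top (62 mm in all), loose. One of the three rollers stands in the machine's bay (fitted), the other two on the rack. Origin under its centre.
- roller_green: Green sanding roller standing upright, 46 mm across, 50 mm high, with a steel stub on top (62 mm in all), loose. One of the three rollers stands in the machine's bay (fitted), the other two on the rack. Origin under its centre.
Things that resemble listed ones, but are neither listed nor needed, are in the scene too. What is meant by the roller_green is not yellow, and is the larger of those in its own colour.

How it is judged:
On the way, in this order (a step that is already met when the one before it is completed fails the run):
1. the guard is fully shut while the selector is still in one of its low settings, not yet turned up (value of joint guard above 0.131 m and value of joint selector below 1.5 rad), for 0.2 s.
2. the selector is at the mark of the fitted roller's colour, with the guard still shut (value of joint guard above 0.131 m and ((horizontal distance between roller_blue and bay below 0.025 m and value of joint selector between 2.85 and 3.15 rad) or (horizontal distance between roller_orange and bay below 0.025 m and value of joint selector between 3.45 and 3.75 rad) or (horizontal distance between roller_green and bay below 0.025 m and value of joint selector between 4.05 and 4.35 rad))), for 0.2 s.
At the end, for the whole second after the job is handed in: The guard is within 4 mm of its closed stop (joint above 0.131), the selector rests within 0.15 rad of the mark with the colour of the roller standing in the bay (blue 3.0, orange 3.6, green 4.2; the roller within 25 mm of the bay's centre), and the rollers and bystanders are where they were (all of step 2 and velocity of joint selector between -0.05 and 0.05 rad/s); the robot touches nothing.
It fails at once if the selector is turned up (beyond 1.6 rad) while the guard is open (value of joint selector above 1.6 rad and value of joint guard below 0.125 m).
It fails at once if a roller is displaced by more than 20 mm (distance of any of roller_blue, roller_orange, roller_green from where it was at the start of the episode above 0.02 m).
It fails at once if another thing on the bench is displaced by more than 30 mm (distance of any of insole, screwdriver, glue_can, cup, belt, pliers from where it was at the start of the episode above 0.03 m).
It also fails if it takes over 72 s, if anything falls off the work surface, if the arm or the gripper's body presses on something with over 40 N, if the wrist force passes 120 N, or if a joint passes its speed limit or range.

ROBOT

A 6-joint arm with a two-finger parallel gripper is mounted at the origin on the work surface. World frame = base frame: x ahead of the robot, y to its left, z up, the work surface at z = 0. Lengths are in m, angles in rad, forces in N, time in s.
With the tool pointing down it reaches from about 0.3 to 1 m from the base axis. Payload 5.1 kg.
Tool frame: the origin (TCP) lies on the centre line of the jaws, within the pads' length; the fingertips stand ahead of it and the grasp point (between the pads) lies 3 mm ahead of it (finger_overhang is the z of the fingertips in the tool frame, in m); z points along the fingers, x is the direction in which the jaws open and shut, and the axes are right-handed (so a half turn about z gives the same grasp; the last joint's range is limited). The gripper opens to 95 mm and grips with 3 to 60 N. Pads are 20 mm wide; open, the fingers measure 119 mm over their backs; the gripper's body (75 mm by 180 mm) begins 59 mm behind the grasp point.
Start: joints at [1.252, 0.124, 1.65, -0, 1.367, -0.083], TCP at [0.152, 0.632, 0.237] pointing down, gripper open.
Joint ranges: [-2.61, 2.61], [-1.02, 2.33], [0.03, 2.71], [-1.35, 4.49], [0.32, 2.68], [-2.91, 2.91]. Speed limits (rad/s): [2.57, 2.57, 3.14, 3.14, 3.14, 3.14].

INTERFACE

Orientations are given as a unit quaternion [x, y, z, w].
In Python, from rig import get_state, snapshot, calibration, sign_off, finger_overhang gives the robot as it stands. The module is installed in compiled form; this text tells all that it offers.
- The arm moves only by the tool jog_arm, never from a script. Its argument "increments" is text: rows parted by semicolons, each of 7 numbers parted by spaces: the turn, a rotation vector about the world's x, y, z in units of 360 degrees (1.0 is 360 degrees), then the shift along the world's x, y, z in units of 0.2 m (1.0 is 0.2 m), then the opening, from 0 (shut) to 1 (fully open). In form: rx ry rz tx ty tz gripper; .... A call has 1 to 5 rows; each row is the pose to reach, as a shift and turn from the pose commanded when the call began, turning the shorter way round; what a row does not reach only later rows make up. A row lasts 1/8 s, in which the tool goes at most 62.5 mm and 10.7 degrees, less where a joint would pass 70% of its speed; a pose out of reach is approached as far as the arm can. A call with a number of a shift or a turn outside -1 to 1 is refused whole. A call with a gripper value outside its range is refused whole. The fingers move at their own pace and stop on an object; "grip_force" is the grip in N (left out, the last holds). Time passes only in rows, so rows that repeat a pose let the fingers close. It gives the time, the measured TCP pose, the force and the opening at its end, in the units of the state.
- get_state(): the state, without advancing time (a new reading comes with each control period).
- snapshot(name): name is "side" or "top"; returns (picture, depth): 400x640x3 uint8, red, green, blue; 400x640 float32, m along the optical axis (not along the pixel's ray), 0 where there is no reading.
- calibration(name): a dict with "camera_matrix" (3x3 intrinsics, pixels), "T" (4x4, takes a point from camera to world coordinates). Camera axes: x right, y down, z forward; pixel columns grow to the right and rows downward; lengths in m; the calibration is good to about 2 mm. A picture is of the moment at which its call begins. calibration takes no time and is no camera call.
- sign_off(): hands the job in, once; it reports no verdict.
The state is a dict: "t": time; "q": joint angles; "joint_vel": joint speeds; "effort": joint torques, N m; "tool_pos": TCP position; "eef_rot": TCP orientation; "force": force on the tool from outside, world axes, zero at the start; "moment": the same for the moment, N m; "finger_gap": finger opening in m.
Only numpy, scipy, OpenCV 4.12 (cv2) and the standard library are available. Lean on these libraries where they do the work, as an engineer would, in place of code of your own. Each camera call takes 0.05 s, during which the arm holds its last target. There are 200 camera calls.

## Working session

There is one attempt and no reset: what is moved stays moved. The work goes in short steps, Python scripts to look and compute and a tool call to move; the robot and the scene stay as the last step left them, time stands still between calls to the robot, and variables do not carry over. Pictures are saved under pics/ and viewed, about 8 in all and at most 12, crops included, and the job is handed in when it is done.

Besides the shell and the picture viewer there is one more tool, called after "Request:" as a command line: name --argument value ..., lists and objects as JSON in quotes. jog_arm: Moves the arm, as the interface text tells. Its arguments: {"type":"object","properties":{"increments":{"type":"string"},"grip_force":{"type":"number"}},"required":["increments"]}

```bash
mkdir -p pics
cat > h.py <<'E'
import numpy as np, cv2
from rig import *
def cap(n,save=None):
    p,d=snapshot(n)
    if save: cv2.imwrite(f'pics/{save}.png',p[:,:,::-1])
    np.savez(f'/tmp/{n}.npz',p=p,d=d)
    return p,d
def pt(n,d,u,v):
    c=calibration(n);K=c['camera_matrix'];z=d[v,u]
    return (c['T']@np.array([(u-K[0,2])/K[0,0]*z,(v-K[1,2])/K[1,1]*z,z,1]))[:3]
def cloud(n,d):
    c=calibration(n);K=c['camera_matrix'];v,u=np.mgrid[:400,:640]
    X=np.stack([(u-K[0,2])/K[0,0]*d,(v-K[1,2])/K[1,1]*d,d,np.ones_like(d)],-1)
    return (X@c['T'].T)[...,:3]
def ray(n,u,v,h):
    c=calibration(n);K=c['camera_matrix'];T=c['T']
    r=T[:3,:3]@np.array([(u-K[0,2])/K[0,0],(v-K[1,2])/K[1,1],1]);o=T[:3,3]
    return o+r*(h-o[2])/r[2]
E
python3 - <<'E'
from h import *
a,_=cap('top','top1'); b,_=cap('side','side1')
for n in('top','side'): print(n,calibration(n)['T'].round(3).tolist(),calibration(n)['camera_matrix'].round(1).tolist())
print(get_state(),finger_overhang)
E
```

```text
top [[-0.004, -0.999, 0.035, 0.437], [-1.0, 0.003, -0.017, -0.036], [0.017, -0.035, -0.999, 1.265], [0.0, 0.0, 0.0, 1.0]] [[389.5, 0.0, 319.9], [0.0, 389.5, 197.4], [0.0, 0.0, 1.0]]
side [[0.749, -0.423, 0.509, -0.215], [-0.662, -0.464, 0.588, -0.861], [-0.012, -0.778, -0.628, 0.969], [0.0, 0.0, 0.0, 1.0]] [[441.8, 0.0, 321.6], [0.0, 441.8, 199.3], [0.0, 0.0, 1.0]]
{'t': 0.1, 'q': array([ 1.25243914e+00,  1.24442485e-01,  1.65147795e+00, -3.88748312e-05,
        1.36747419e+00, -8.25611873e-02]), 'joint_vel': array([ 0.00043613, -0.0006614 , -0.00270649, -0.00126742, -0.001525  ,
       -0.00075916]), 'effort': array([ 3.67851826e-04, -4.18881476e+01, -3.61095679e+01,  7.77388969e-02,
        4.60526487e-02, -5.12116549e-05]), 'tool_pos': array([0.15170491, 0.63152506, 0.2355434 ]), 'eef_rot': array([ 7.85368821e-01,  6.19027466e-01, -7.40685056e-04,  5.13347879e-04]), 'force': array([-0.32834873,  0.03320519,  0.0426019 ]), 'moment': array([ 0.02965197, -0.03449837,  0.06494015]), 'finger_gap': 0.0947764985133536} 0.022
```

View pics/top1.png

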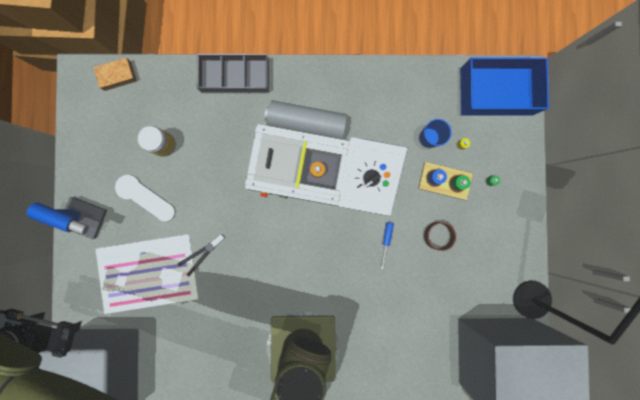

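View pics/side1.png

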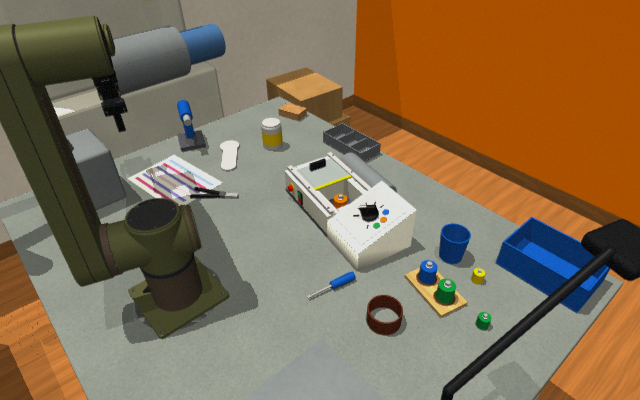

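The pictures show an orange roller in the bay, at top pixel (318,169). The spares are blue (438,177) and green (461,183) on the rack. The small green (494,181) and yellow (465,143) pieces are lookalikes. The fin is at (269,158), the knob at (372,177), and the guard is open.

Run:
```python
from h import *
z=np.load('/tmp/top.npz');p,d=z['p'],z['d'];C=cloud('top',d)
y0,y1,x0,x1=95,220,240,412
im=p[y0:y1,x0:x1,::-1]
cv2.imwrite('pics/c1.png',cv2.resize(im,None,fx=4.5,fy=4.5,interpolation=cv2.INTER_CUBIC))
g=p.max(-1)
def comp(m,box,name):
    mm=np.zeros(m.shape,np.uint8);a,b,c,e=box;mm[b:e,a:c]=m[b:e,a:c]
    n,l,s,cc=cv2.connectedComponentsWithStats(mm)
    for i in range(1,n):
        if s[i,4]>8:
            P=C[l==i];r=cv2.minAreaRect(np.argwhere(l==i)[:,::-1].astype(np.float32))
            print(name,s[i],cc[i].round(1),np.median(P,0).round(4),[np.round(x,1) for x in r])
dark=g<70
comp(dark,(258,140,285,175),'fin');comp(dark,(352,155,395,200),'knob')
h=cv2.cvtColor(p,cv2.COLOR_RGB2HSV);H,S,V=h[...,0],h[...,1],h[...,2]
comp((S>120)&(H>22)&(H<35)&(V>120),(285,130,320,195),'yellow')
comp((S>130)&(H<18)&(V>120),(300,150,330,185),'oroller')
comp((S>130)&(H<20)&(V>120),(375,160,400,195),'omark')
comp((S>120)&(H>100)&(H<125),(375,160,400,195),'bmark')
comp((S>100)&(H>40)&(H<85),(375,160,400,195),'gmark')
# white machine plan rect: points z>0.06
m=((C[...,2]>0.06)&(C[...,2]<0.16));m[:, :235]=0;m[:,415:]=0;m[:95]=0;m[220:]=0
m&=(S<40)&(V>150)
P=C[m][:,:2].astype(np.float32);r=cv2.minAreaRect(P*1000);print(r, cv2.boxPoints(r))
# panel plane
q=m.copy();q[:,:352]=0;Q=C[q];A=np.c_[Q[:,:2],np.ones(len(Q))];s=np.linalg.lstsq(A,Q[:,2],rcond=None)[0];print('panel slope',s,np.degrees(np.arctan(np.hypot(*s[:2]))),np.degrees(np.arctan2(s[1],s[0])))
```

```text
knob [365 172  14  10  54] [371.2 176.4] [ 0.5369 -0.2046  0.1362] [array([370.9, 176.4]), array([ 4.3, 13.9]), np.float64(61.4)]
knob [374 179   5   4  13] [375.8 180.5] [ 0.525  -0.218   0.1483] [array([376. , 180.5]), array([2.2, 4.7]), np.float64(71.6)]
yellow [296 142  10  46 138] [301.  164.2] [0.5801 0.0006 0.0958] [array([301. , 164.5]), array([ 3.3, 45.7]), np.float64(10.3)]
omark [385 172   5   5  19] [386.8 174.4] [ 0.5445 -0.2539  0.1197] [array([387., 174.]), array([4., 4.]), np.float64(90.0)]
bmark [380 164   6   6  24] [382.5 166.5] [ 0.5666 -0.2398  0.1274] [array([382.5, 166.5]), array([4.2, 4.2]), np.float64(45.0)]
gmark [383 181   5   5  22] [385.1 183.1] [ 0.5193 -0.2497  0.1104] [array([385., 183.]), array([4., 4.]), np.float64(90.0)]
((595.3119506835938, -73.29934692382812), (451.06787109375, 265.6299743652344), 79.32994079589844) [[ 423.0351  -270.34262]
 [ 684.0722  -319.52484]
 [ 767.5888   123.74393]
 [ 506.5517   172.92615]]
panel slope [ 0.35543211 -0.05963451 -0.09038551] 19.819169425314136 -9.524392916670648
```

View pics/c1.png

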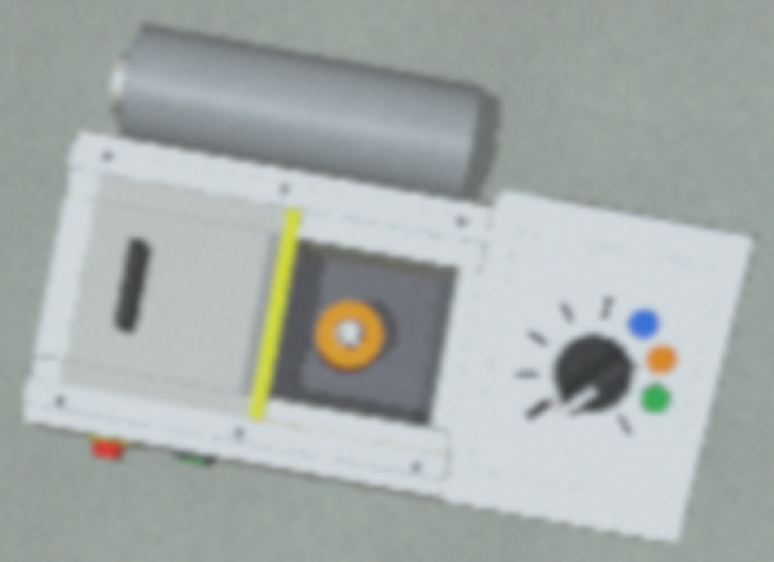

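```bash
cat >> h.py <<'E'
c2,s2=np.cos(np.radians(20)),np.sin(np.radians(20))
def dial(x,y,z): # panel -> machine
    return np.array([c2*x-s2*z, -.1425+y, .111+s2*x+c2*z])
E
python3 - <<'E'
from h import *
from scipy.optimize import least_squares
f=lambda X,Y:(240+(X+.5)/4.5-.5,95+(Y+.5)/4.5-.5)
M=[]
for a,uv in((-.6,(382.5,166.5)),(-1.2,(386.8,174.4)),(-1.8,(385.1,183.1))):
    M.append((dial(.046*np.cos(a),.046*np.sin(a),0),uv))
M+=[(np.array([0,.185,.1255]),f(133,285)),(np.array([-.1,-.225,.075]),f(679,541)),(np.array([.1,-.225,.148]),f(752,240)),(np.array([0,.02,.076]),f(349,333))]
W=np.array([ray('top',*uv,m[2])[:2] for m,uv in M]);P=np.array([m for m,_ in M])
def tr(v,P):
    c,s=np.cos(v[2]),np.sin(v[2]);return np.c_[v[0]+c*P[:,0]-s*P[:,1],v[1]+s*P[:,0]+c*P[:,1]]
r=least_squares(lambda v:(tr(v,P)-W).ravel(),[.59,-.06,-.18],loss='soft_l1',f_scale=.002)
print(r.x,np.degrees(r.x[2]));print(((W-tr(r.x,P))*1000).round(1))
np.save('pose.npy',r.x);v=r.x
c,s=np.cos(v[2]),np.sin(v[2]);R=np.array([[c,-s,0],[s,c,0],[0,0,1]])
for n in('top','side'):
    z=np.load(f'/tmp/{n}.npz');C=cloud(n,z['d'])
    m=(C-[v[0],v[1],0])@R - [0,-.1425,.111]
    q=np.stack([c2*m[...,0]+s2*m[...,2],m[...,1],-s2*m[...,0]+c2*m[...,2]],-1)
    k=(np.hypot(q[...,0],q[...,1])<.045)&(q[...,2]>.027)&(q[...,2]<.055)
    Q=q[k]*1000;print(n,len(Q),Q.mean(0))
    u,S,vt=np.linalg.svd(Q[:,:2]-Q[:,:2].mean(0));print('bar angle',np.arctan2(vt[0,1],vt[0,0]),S)
    pn=(np.abs(q[...,0])<.09)&(np.abs(q[...,1])<.07)&(np.hypot(q[...,0],q[...,1])>.055)&(abs(q[...,2])<.02)
    print('panel z',np.median(q[pn][:,2]))
p=np.load('/tmp/side.npz')['p'][190:240,340:410,::-1]
cv2.imwrite('pics/c2.png',cv2.resize(p,None,fx=9,fy=9,interpolation=cv2.INTER_CUBIC))
for nm,m in(('fin',np.array([0,.185,.1145])),('knob',dial(0,0,.032)),('finclosed',np.array([0,.05,.1145]))): print(nm,R@m+[v[0],v[1],0])
print('axis',R@[-s2,0,c2])
E
```

```text
[ 0.56142659 -0.06845453 -0.1767196 ] -10.125287446390557
[[  0.2   0.3]
 [  0.1  -0.4]
 [  0.4   0.6]
 [ -1.2 -20.7]
 [  0.7   0.2]
 [ -2.2   0.8]
 [  1.5   0.6]]
top 104 [ 2.08596525  3.33010001 40.82706661]
bar angle 2.3809504157401586 [148.07427756  43.99821488]
panel z 0.0013162559505605353
side 109 [ 0.60836197 -3.05637975 38.01863455]
bar angle -0.7822053946022702 [153.91983423  45.00120001]
panel z 0.00012441927740515502
fin [0.59394981 0.11366422 0.1145    ]
knob [ 0.52560072 -0.20681111  0.14107016]
finclosed [ 0.57021665 -0.01923325  0.1145    ]
axis [-0.33669341  0.06012756  0.93969262]
```

View pics/c2.png

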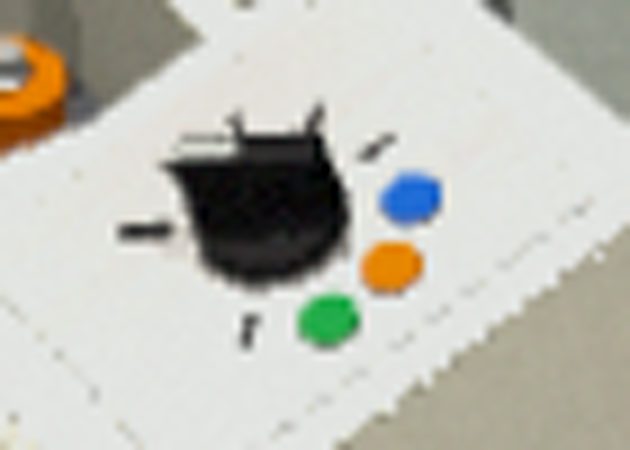

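Pose fit: the machine yaw is -10.1°, with feature residuals within 2 mm. The fin shows the guard is already about 21 mm along. The knob is at the off click, and the bar angle of 2.38 matches 2.4. The fitted roller is orange, so the target is 3.6.

Request:
jog_arm --increments "0 0 0.0094 0.73 -0.9 0 0.6;0 0 0.0094 0.73 -0.9 0 0.6;0 0 0.0094 0.73 -0.9 0 0.6;0 0 0.0094 0.73 -0.9 0 0.6;0 0 0.0094 0.73 -0.9 0 0.6" --grip_force 25

```text
t: 0.72
tool_pos: [0.2992, 0.45, 0.2363]
eef_rot: [0.768, 0.64, -0.0, 0.0]
force: [-1.3, 0.2, -0.5]
finger_gap: 0.0576
```

Request:
jog_arm --increments "0 0 0 0.73 -0.9 0 0.6;0 0 0 0.73 -0.9 0 0.6;0 0 0 0.73 -0.9 0 0.6;0 0 0 0.73 -0.9 0 0.6;0 0 0 0.73 -0.9 0 0.6"

```text
t: 1.35
tool_pos: [0.4449, 0.271, 0.2363]
eef_rot: [0.768, 0.641, -0.0, -0.0]
force: [1.0, -0.1, 0.2]
finger_gap: 0.0572
```

Request:
jog_arm --increments "0 0 0 0.73 -0.9 0 0.6;0 0 0 0.73 -0.9 0 0.6;0 0 0 0.73 -0.9 0 0.6;0 0 0 0.73 -0.9 0 0.6;0 0 0 0.73 -0.9 0 0.6"

```text
t: 1.98
tool_pos: [0.5908, 0.0918, 0.236]
eef_rot: [0.767, 0.641, -0.0, -0.0]
force: [1.0, 1.0, 0.3]
finger_gap: 0.0573
```

Request:
jog_arm --increments "0 0 0 0 0 -0.28 0.6;0 0 0 0 0 -0.5 0.6;0 0 0 0 0 -0.57 0.6;0 0 0 0 0 -0.57 0.6;0 0 0 0 0 -0.57 0.6"

```text
t: 2.6
tool_pos: [0.5913, 0.0928, 0.1252]
eef_rot: [0.766, 0.642, 0.002, 0.001]
force: [0.6, -0.5, -0.7]
finger_gap: 0.0569
```

Request:
jog_arm --increments "0 0 0 0 0 0 0;0 0 0 0 0 0 0;0 0 0 0 0 0 0;0 0 0 0 0 0 0;0 0 0 0 0 0 0"

```text
t: 3.22
tool_pos: [0.5899, 0.0923, 0.1227]
eef_rot: [0.767, 0.642, 0.0, -0.0]
force: [-0.4, 2.8, 0.6]
finger_gap: 0.0123
```

Run:
```python
from h import *
p,d=cap('side');q,_=cap('top')
a=cv2.resize(p[120:270,250:430,::-1],None,fx=3,fy=3);b=cv2.resize(q[95:220,240:412,::-1],None,fx=2.6,fy=2.6)
o=np.zeros((450,250,3),np.uint8);b=cv2.resize(q[120:195,250:310,::-1],(250,312));o[:312]=b
cv2.imwrite('pics/g.png',np.hstack([a,o]));s=get_state();print(s['finger_gap'],s['force'],s['tool_pos'])
```

```text
0.011997243008311589 [0.13646135 2.09008243 0.68195891] [0.58992901 0.09225797 0.12270876]
```

View pics/g.png

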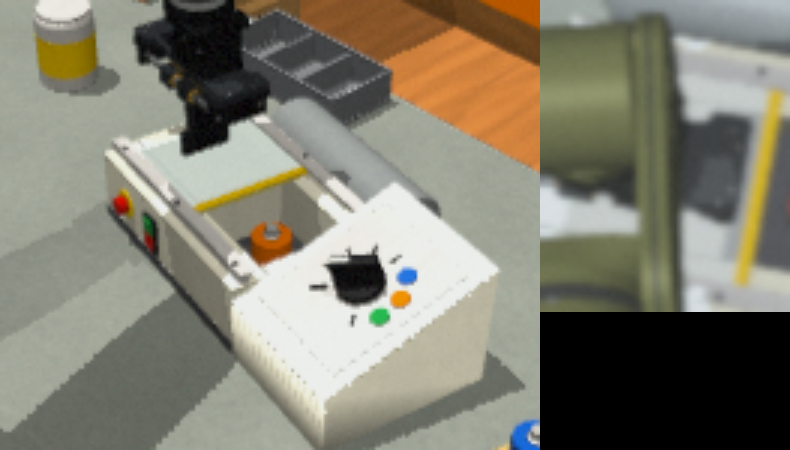

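The gap is 12 mm, so the fin is gripped. Next I slide the guard along machine -y.

Request:
jog_arm --increments "0 0 0 -0.016 -0.089 0 0;0 0 0 -0.032 -0.177 0 0;0 0 0 -0.047 -0.266 0 0;0 0 0 -0.063 -0.354 0 0;0 0 0 -0.079 -0.443 0 0"

```text
t: 3.95
tool_pos: [0.573, 0.0021, 0.1227]
eef_rot: [0.767, 0.642, -0.001, -0.001]
force: [-4.2, 2.7, 4.5]
finger_gap: 0.012
```

Request:
jog_arm --increments "0 0 0 -0.007 -0.04 0 0;0 0 0 -0.014 -0.08 0 0;0 0 0 -0.021 -0.12 0 0;0 0 0 -0.023 -0.13 0 0;0 0 0 -0.023 -0.13 0 0"

```text
t: 4.58
tool_pos: [0.5692, -0.0181, 0.1227]
eef_rot: [0.767, 0.641, 0.004, -0.004]
force: [-0.4, 22.5, 2.9]
finger_gap: 0.012
```

A 22 N reaction near the expected closed position means the firm stop. I'll release, lift and look.

Request:
jog_arm --increments "0 0 0 0.003 0.017 0 0;0 0 0 0.003 0.017 0 0.6;0 0 0 0.003 0.017 0 0.6;0 0 0 0.003 0.017 0 0.6;0 0 0 0.003 0.017 0 0.6"

```text
t: 5.2
tool_pos: [0.5701, -0.0197, 0.1226]
eef_rot: [0.767, 0.642, -0.0, 0.0]
force: [0.4, 0.2, -0.3]
finger_gap: 0.0467
```

Request:
jog_arm --increments "0 0 0 0 0 0.25 0.6;0 0 0 0 0 0.55 0.6;0 0 0 0 0.3 0.8 0.5;0 0 0 0 0.6 0.8 0.5;0 0 0 0 0.6 0.8 0.5"

```text
t: 5.82
tool_pos: [0.5704, 0.1034, 0.2843]
eef_rot: [0.765, 0.643, 0.001, 0.001]
force: [0.2, -0.3, 0.7]
finger_gap: 0.0479
```

Run:
```python
from h import *
p,d=cap('side');q,_=cap('top')
a=cv2.resize(p[120:270,270:430,::-1],None,fx=3,fy=3);b=cv2.resize(q[110:220,270:412,::-1],None,fx=2.2,fy=2.2)
o=np.zeros((450,b.shape[1],3),np.uint8);o[:b.shape[0]]=b
cv2.imwrite('pics/s.png',np.hstack([a,o]));s=get_state();print(s['t'],s['finger_gap'],s['force'],s['tool_pos'],s['q'])
v=np.load('pose.npy');c,si=np.cos(v[2]),np.sin(v[2]);R=np.array([[c,-si,0],[si,c,0],[0,0,1]])
# yellow edge now vs before, in machine y (side, plane z=.095)
for n in ['side']:
    h=cv2.cvtColor(p,cv2.COLOR_RGB2HSV)
    m=(h[...,1]>120)&(h[...,0]>22)&(h[...,0]<35)&(h[...,2]>100);m[:,:290]=0;m[:,420:]=0;m[:130]=0;m[260:]=0
    vv,uu=np.nonzero(m);W=np.array([ray(n,u,w,.096) for u,w in zip(uu,vv)]);print(len(W),((W-[v[0],v[1],0])@R).mean(0))
# fin
m=(p.max(-1)<60);m[:,:300]=0;m[:,360:]=0;m[:150]=0;m[215:]=0
W=cloud('side',d)[m];W=W[(W[:,2]>.1)&(W[:,2]<.135)];W=(W-[v[0],v[1],0])@R;print('fin',len(W),W.min(0),W.max(0),np.median(W,0))
```

```text
5.925 0.04773525725151995 [ 0.60759621 -0.5421418  -0.00897422] [0.56995831 0.10152645 0.28247604] [ 8.38193157e-02 -5.70604610e-02  1.75902021e+00 -5.51004431e-04
  1.43974747e+00 -1.31235028e+00]
84 [-0.04632837 -0.01372662  0.096     ]
fin 123 [-0.02699512  0.03988662  0.10054804] [0.0304566  0.05473127 0.12746426] [0.00090615 0.04530282 0.11523506]
```

View pics/s.png

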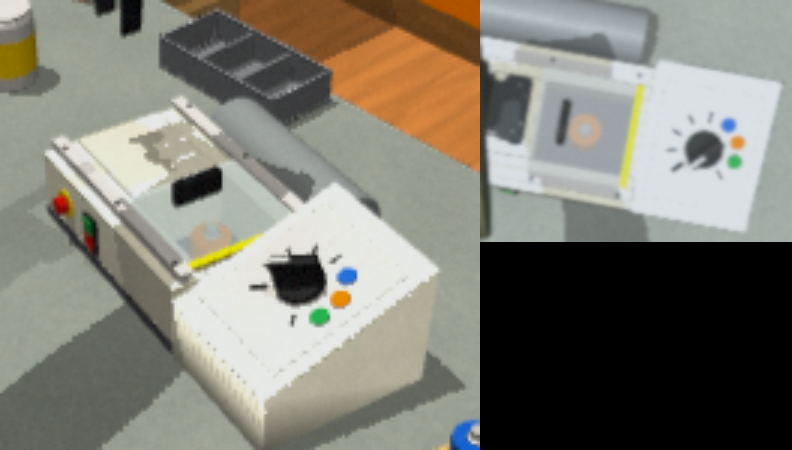

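The pictures show the yellow edge at the console and the fin at machine y of about 50 mm, its closed value, so the guard is shut. The knob is still at off and the bystanders are untouched. Now I'll work out the knob approach.

```bash
cat >> h.py <<'E'
from scipy.spatial.transform import Rotation as Ro
v=np.load('pose.npy');c,s=np.cos(v[2]),np.sin(v[2]);R=np.array([[c,-s,0],[s,c,0],[0,0,1]])
ax=R@[-s2,0,c2]
def goal(q,out,flip=0):
    f=2.4-q-np.pi/2+flip*np.pi
    x=R@np.array([c2*np.cos(f),np.sin(f),s2*np.cos(f)]);z=-ax
    return R@dial(0,0,out)+[v[0],v[1],0],Ro.from_matrix(np.c_[x,np.cross(z,x),z])
def delta(q,out,flip=0):
    st=get_state();g,o=goal(q,out,flip)
    return ((o*Ro.from_quat(st['eef_rot']).inv()).as_rotvec()/(2*np.pi)).round(4),((g-st['tool_pos'])/.2).round(3)
E
python3 - <<'E'
from h import *
print(delta(0,.13),delta(0,.13,1),delta(0,.037),ax)
print((-.6*ax/2/np.pi).round(4))
E
```

```text
(array([ 0.0111, -0.0558, -0.1171]), array([-0.387, -1.512, -0.247])) (array([-0.0699, -0.0137,  0.3768]), array([-0.387, -1.512, -0.247])) (array([ 0.0111, -0.0558, -0.1171]), array([-0.23 , -1.54 , -0.684])) [-0.33669341  0.06012756  0.93969262]
[ 0.0322 -0.0057 -0.0897]
```

Request:
jog_arm --increments "0.0111 -0.0558 -0.1171 -0.2 -0.8 0 0.55;0.0111 -0.0558 -0.1171 -0.2 -0.8 0 0.55;0.0111 -0.0558 -0.1171 -0.2 -0.8 0 0.55;0.0111 -0.0558 -0.1171 -0.2 -0.8 0 0.55;0.0111 -0.0558 -0.1171 -0.2 -0.8 0 0.55" --grip_force 50

```text
t: 6.55
tool_pos: [0.5286, -0.0616, 0.2812]
eef_rot: [0.934, 0.312, 0.152, 0.084]
force: [-0.1, 1.2, -0.3]
finger_gap: 0.0519
```

Request:
jog_arm --increments "0 0 0 -0.187 -0.712 0 0.55;0 0 0 -0.187 -0.712 0 0.55;0 0 0 -0.187 -0.712 -0.247 0.55;0 0 0 -0.187 -0.712 -0.247 0.55;0 0 0 -0.187 -0.712 -0.247 0.55"

```text
t: 7.18
tool_pos: [0.4926, -0.2021, 0.2336]
eef_rot: [0.933, 0.314, 0.152, 0.084]
force: [0.2, -0.1, 0.0]
finger_gap: 0.052
```

Run:
```python
from h import *
print(delta(0,.037),get_state()['q'].round(3))
p,d=cap('side')
cv2.imwrite('pics/k.png',cv2.resize(p[110:270,290:450,::-1],None,fx=3.5,fy=3.5,interpolation=cv2.INTER_CUBIC))
```

```text
(array([-0.0002,  0.0001,  0.0004]), array([ 0.157, -0.022, -0.439])) [-0.555 -0.347  2.114  0.146  1.053 -1.256]
```

View pics/k.png

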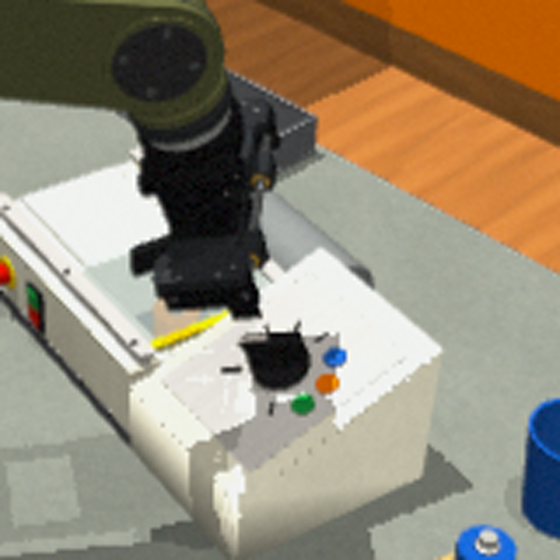

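The gripper is above the knob and tilted to the panel normal. The knob is still at off, and the guard's yellow edge is at the console. Descending along the axis.

Request:
jog_arm --increments "0 0 0 0.06 -0.008 -0.17 0.55;0 0 0 0.12 -0.017 -0.335 0.55;0 0 0 0.157 -0.022 -0.439 0.55;0 0 0 0.157 -0.022 -0.439 0.55;0 0 0 0.157 -0.022 -0.439 0.55"

```text
t: 7.85
tool_pos: [0.5253, -0.206, 0.1477]
eef_rot: [0.933, 0.315, 0.154, 0.085]
force: [-0.9, -0.0, 1.0]
finger_gap: 0.052
```

Request:
jog_arm --increments "0 0 0 0 0 0 0;0 0 0 0 0 0 0;0 0 0 0 0 0 0;0 0 0 0 0 0 0;0 0 0 0 0 0 0"

```text
t: 8.48
tool_pos: [0.5251, -0.2052, 0.146]
eef_rot: [0.933, 0.314, 0.154, 0.083]
force: [5.5, 3.6, -0.4]
finger_gap: 0.014
```

The gap is 14 mm, so the bar is gripped. Turning one click (0.6 rad) per call.

Request:
jog_arm --increments "0.0080 -0.0014 -0.0224 0 0 0 0;0.0161 -0.0028 -0.0449 0 0 0 0;0.0241 -0.0043 -0.0673 0 0 0 0;0.0322 -0.0057 -0.0897 0 0 0 0;0.0322 -0.0057 -0.0897 0 0 0 0"

```text
t: 9.1
tool_pos: [0.5253, -0.2051, 0.1461]
eef_rot: [0.984, 0.024, 0.172, 0.034]
force: [6.4, 4.5, -1.3]
finger_gap: 0.0135
```

Request:
jog_arm --increments "0.0080 -0.0014 -0.0224 0 0 0 0;0.0161 -0.0028 -0.0449 0 0 0 0;0.0241 -0.0043 -0.0673 0 0 0 0;0.0322 -0.0057 -0.0897 0 0 0 0;0.0322 -0.0057 -0.0897 0 0 0 0"

```text
t: 9.72
tool_pos: [0.5256, -0.2052, 0.1462]
eef_rot: [0.947, -0.268, 0.175, -0.019]
force: [7.3, 4.5, -1.8]
finger_gap: 0.0137
```

Run:
```python
from h import *
s=get_state();print(s['q'].round(3),s['force'].round(1),s['moment'].round(2),s['finger_gap'],delta(1.2,.037))
```

```text
[-0.526 -0.184  2.138  0.16   0.862 -0.059] [ 7.3  4.5 -1.8] [ 0.64 -0.74  0.3 ] 0.01370640524947698 (array([-0.0005,  0.0007,  0.0004]), array([-0.008, -0.007, -0.002]))
```

Request:
jog_arm --increments "0.0080 -0.0014 -0.0224 0 0 0 0;0.0161 -0.0028 -0.0449 0 0 0 0;0.0241 -0.0043 -0.0673 0 0 0 0;0.0322 -0.0057 -0.0897 0 0 0 0;0.0322 -0.0057 -0.0897 0 0 0 0"

```text
t: 10.35
tool_pos: [0.5258, -0.2054, 0.1463]
eef_rot: [0.826, -0.536, 0.162, -0.069]
force: [7.6, 3.1, -2.7]
finger_gap: 0.0139
```

Request:
jog_arm --increments "0.0080 -0.0014 -0.0224 0 0 0 0;0.0161 -0.0028 -0.0449 0 0 0 0;0.0241 -0.0043 -0.0673 0 0 0 0;0.0322 -0.0057 -0.0897 0 0 0 0;0.0322 -0.0057 -0.0897 0 0 0 0"

```text
t: 10.98
tool_pos: [0.5258, -0.2057, 0.1463]
eef_rot: [-0.631, 0.756, -0.134, 0.114]
force: [7.5, 2.7, -2.9]
finger_gap: 0.0137
```

Run:
```python
from h import *
s=get_state();print(s['q'].round(3),s['force'].round(1),s['moment'].round(2),s['finger_gap'],delta(2.4,.037))
```

```text
[-0.526 -0.184  2.138  0.159  0.861  1.141] [ 7.5  2.7 -2.9] [ 0.35 -0.91  0.19] 0.013741940758363857 (array([-0.0003,  0.0009,  0.0004]), array([-0.009, -0.004, -0.003]))
```

Request:
jog_arm --increments "0.0080 -0.0014 -0.0224 0 0 0 0;0.0161 -0.0028 -0.0449 0 0 0 0;0.0241 -0.0043 -0.0673 0 0 0 0;0.0322 -0.0057 -0.0897 0 0 0 0;0.0322 -0.0057 -0.0897 0 0 0 0"

```text
t: 11.6
tool_pos: [0.5256, -0.206, 0.1462]
eef_rot: [-0.379, 0.908, -0.095, 0.148]
force: [7.2, 1.9, -2.8]
finger_gap: 0.014
```

Request:
jog_arm --increments "0.0080 -0.0014 -0.0224 0 0 0 0;0.0161 -0.0028 -0.0449 0 0 0 0;0.0241 -0.0043 -0.0673 0 0 0 0;0.0322 -0.0057 -0.0897 0 0 0 0;0.0322 -0.0057 -0.0897 0 0 0 0"

```text
t: 12.22
tool_pos: [0.5254, -0.2061, 0.1461]
eef_rot: [-0.094, 0.98, -0.047, 0.169]
force: [6.1, 0.7, -1.7]
finger_gap: 0.014
```

Run:
```python
from h import *
s=get_state();print(s['q'].round(3),s['force'].round(1),s['moment'].round(2),s['finger_gap'],delta(3.6,.037),delta(3.6,.13))
```

```text
[-0.526 -0.184  2.138  0.158  0.861  2.341] [ 6.1  0.7 -1.7] [ 0.11 -0.65  0.05] 0.013987318008270492 (array([-0.0001,  0.0007,  0.0004]), array([-0.008, -0.002, -0.002])) (array([-0.0001,  0.0007,  0.0004]), array([-0.164,  0.026,  0.435]))
```

Tool turned 3.6 rad with no slip in the gap. I'll release, back out along the axis and move away.

Request:
jog_arm --increments "0 0 0 0 0 0 0.55;0 0 0 0 0 0 0.55;0 0 0 0 0 0 0.55;0 0 0 0 0 0 0.55;0 0 0 0 0 0 0.55"

```text
t: 12.85
tool_pos: [0.524, -0.206, 0.1454]
eef_rot: [-0.095, 0.98, -0.047, 0.168]
force: [-0.1, -1.2, -0.1]
finger_gap: 0.0517
```

Request:
jog_arm --increments "0 0 0 -0.06 0.01 0.17 0.55;0 0 0 -0.12 0.02 0.335 0.55;0 0 0 -0.16 0.026 0.5 0.55;0 0 0 -0.35 0.026 0.7 0.55;0 0 0 -0.6 0.026 0.8 0.55"

```text
t: 13.48
tool_pos: [0.4039, -0.2009, 0.3086]
eef_rot: [-0.096, 0.98, -0.048, 0.169]
force: [-0.2, -0.9, 0.0]
finger_gap: 0.0522
```

Request:
jog_arm --increments "0 0 0 0 0.3 0 0.55;0 0 0 0 0.6 0 0.55;0 0 0 0 0.9 0 0.55;0 0 0 0 0.9 0 0.55;0 0 0 0 0.9 0 0.55"

```text
t: 14.1
tool_pos: [0.4041, -0.0207, 0.3055]
eef_rot: [-0.095, 0.98, -0.047, 0.168]
force: [0.3, -0.2, 0.4]
finger_gap: 0.052
```

Run:
```python
from h import *
o=np.load('/tmp/top.npz')['p']
p,d=cap('side');q,e=cap('top','topend')
a=cv2.resize(p[120:270,270:430,::-1],None,fx=3,fy=3,interpolation=cv2.INTER_CUBIC);b=cv2.resize(q[110:220,310:415,::-1],None,fx=3,fy=3,interpolation=cv2.INTER_CUBIC)
z=np.zeros((450,b.shape[1],3),np.uint8);z[:b.shape[0]]=b
cv2.imwrite('pics/e.png',np.hstack([a,z]));s=get_state();print(s['t'],s['force'].round(1),s['tool_pos'])
for n,dd in(('side',d),('top',e)):
    C=cloud(n,dd);m=(C-[v[0],v[1],0])@R-[0,-.1425,.111]
    k=np.stack([c2*m[...,0]+s2*m[...,2],m[...,1],-s2*m[...,0]+c2*m[...,2]],-1)
    Q=k[(np.hypot(k[...,0],k[...,1])<.045)&(k[...,2]>.027)&(k[...,2]<.055)]
    if len(Q)<10: print(n,'few');continue
    t=np.linalg.svd(Q[:,:2]-Q[:,:2].mean(0))[2][0];print(n,len(Q),'selector mod pi',(2.4-np.arctan2(t[1],t[0]))%np.pi,'want',3.6-np.pi)
m=(p.max(-1)<60);m[:,:300]=0;m[:,360:]=0;m[:150]=0;m[215:]=0
W=cloud('side',d)[m];W=W[(W[:,2]>.1)&(W[:,2]<.135)];W=(W-[v[0],v[1],0])@R;print('fin',len(W),np.median(W,0))
```

```text
14.2 [-0.1 -0.2  0.2] [ 0.40408032 -0.02216474  0.30532247]
side 102 selector mod pi 0.45003183967434923 want 0.458407346410207
top 102 selector mod pi 0.4538873520430886 want 0.458407346410207
fin 120 [0.00049032 0.04543357 0.11708532]
```

View pics/e.png

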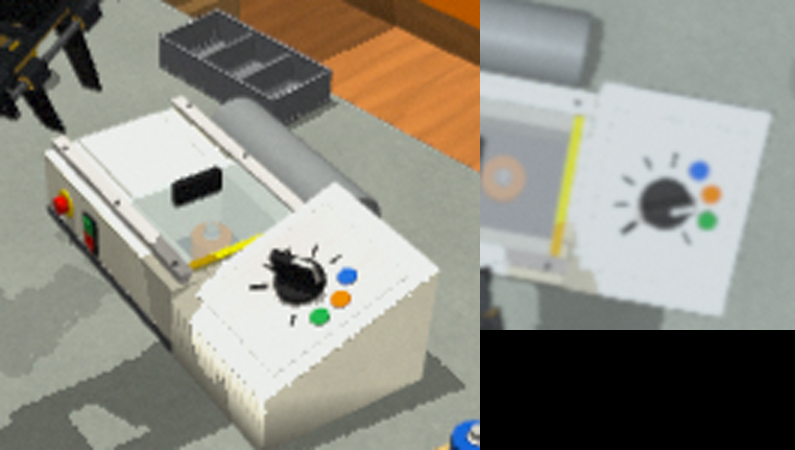

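The final picture shows the white pointer at the right-hand marks. The depth fit puts the bar at 3.59 rad, which is the orange click. The fin is at its closed position, the orange roller is under the guard, and the arm is clear.

```bash
python3 -c "
from rig import *
print(sign_off())"
```

```text
the job is handed in; nothing more can be done
None
```

I shut the guard, then turned the selector to the orange mark, because the orange roller is the one fitted in the bay. I handed the job in at about 14 s, and no verdict was reported.

- **Guard:** It started about 21 mm along. I gripped the fin and slid it to the firm stop, where it pushed back with 22 N. After both steps the fin was within about 2 mm of its closed position.
- **Selector:** I turned it six clicks clockwise in one grasp, although the description says one grasp cannot turn it all the way. The last joint stayed within its range. After I let go, depth fits from the two cameras gave 3.59 and 3.60 rad against 3.6.
- **Pointer check:** In the top view the pointer appears to lie between orange and green. I put that down to viewing angle, since both depth fits agree.
- **Rest of the bench:** The arm was clear and the wrist force was about 0 at the end. I saw nothing disturbed in the crops around the machine. I did not measure the other bench items again, but the arm never went near them.

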